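Find the blind end of a bearing drift

ROBOT

A 6-joint arm with a two-finger parallel gripper is mounted at the origin on the work surface. World frame = base frame: x ahead of the robot, y to its left, z up, the work surface at z = 0. Lengths are in m, angles in rad, forces in N, time in s.
With the tool pointing down it reaches from about 0.225 to 0.725 m from the base axis. Payload 3.1 kg.
Tool frame: the origin (TCP) lies midway between the tips of the shut fingers; the grasp point (between the pads) lies 19 mm behind it; z points along the fingers, x is the direction in which the jaws open and shut, and the axes are right-handed (so a half turn about z gives the same grasp; the last joint's range is limited). The gripper opens to 85 mm and grips with 20 to 120 N. Pads are 22 mm wide; open, the fingers measure 114 mm over their backs; the gripper's body (76 mm by 85 mm) begins 54 mm behind the grasp point. The pads swing forward as they close: fully open they stand 13 mm farther back than shut.
Start: joints at [-1.444, 0.048, 0.099, 1.622, 0, 1.443], TCP at [0.132, -0.508, 0.231] pointing down, gripper open.
Joint ranges: [-2.91, 2.91], [-0.99, 1.94], [-1.21, 1.42], [-2.12, 2.29], [-1.49, 1.47], [-3.14, 3.14]. Speed limits (rad/s): [2.79, 2.79, 3.14, 3.14, 3.14, 3.14].

INTERFACE

Orientations are given as a unit quaternion [x, y, z, w].
In Python, from station import robot gives the robot as it stands.
- The arm moves only by the shell command python3 -m handwheel 'ROWS' [FORCE]. ROWS is JSON, one flat list of numbers, 7 for each row, row after row: the shift along the tool's x, y, z in m, then the turn, a rotation vector about the tool's x, y, z in degrees, then the finger opening in m, from 0 to 0.0854. A call has exactly 5 rows; each row is the pose to reach, as a shift and turn from the pose commanded when the call began, along the tool's axes at that moment; what a row does not reach only later rows make up. A row lasts 1/12 s, in which the tool goes at most 41.7 mm and 7.16 degrees, less where a joint would pass 70% of its speed; a pose out of reach is approached as far as the arm can. A call with a gripper value outside its range is refused whole. The fingers move at their own pace and stop on an object; FORCE is the grip in N (left out, the last holds). Time passes only in rows, so rows that repeat a pose let the fingers close, or fill a call up. It gives the time, the measured TCP pose, the force and the opening at its end, in the units of the state.
- robot.get_state(): the state, without advancing time (a new reading comes with each control period).
- robot.get_image(name): name is "side" or "top"; returns a dict with "pixels" (384x512x3 uint8, red, green, blue), "depth" (384x512 float32, m along the optical axis (not along the pixel's ray), 0 where there is no reading), "intrinsics" (3x3 intrinsics, pixels), "R" (3x3) and "t" (3): a world point X has camera coordinates R X + t. Camera axes: x right, y down, z forward; pixel columns grow to the right and rows downward; lengths in m; the calibration is good to about 2 mm. A picture is of the moment at which its call begins.
- robot.close_job(): hands the job in, once; it reports no verdict.
The state is a dict: "t": time; "q": joint angles; "dq": joint speeds; "effort": joint torques, N m; "tool_pos": TCP position; "orientation": TCP orientation; "force": force on the tool from outside, world axes, zero at the start; "wrist_torque": the same for the moment, N m; "opening": opening from 0.0 (shut) to 1.0 (fully open).
Only numpy, scipy, OpenCV 4.12 (cv2) and the standard library are available. Lean on these libraries where they do the work, as an engineer would, in place of code of your own. Each camera call takes 0.05 s, during which the arm holds its last target.

TASK

Lift the lid of the blue tool case right open until it rests on its stop, take out the eight-sided aluminium drift that lies on its side in the case, and turn it so that the end with the blind hole faces straight up, ready for me to drop a bearing in. Both ends look alike from above, so find out which one has the hole. Finish while still holding it in the gripper, hole up and still, a good hand's width above the bench, touching nothing but the fingers; leave the lid open and the other things where they are.

Things in the scene. Friction and masses are not known exactly. Their poses are not given: they have to be found in the camera images.
- case: Blue plastic tool case fixed to the bench: open box 160 (x) by 300 (y) by 50 mm high, walls and floor 6 mm, its lid hinged on the +x rim. Origin: centre of its underside, z up. A block of sockets, 38 mm high, is fixed inside along the +y end (y from 96 to 142 mm); the rest holds only the drift. Its place and yaw vary.
- case_lid (a joint): Lid hinge, rad: 0 shut, grows as the lid lifts, 1.9 fully open against its stop, where gravity keeps it once it is past upright (about 1.57); before that it falls shut if let go. Almost no friction, lid 0.25 kg, 160 mm deep, 8 mm thick.
- case_lid_handle (a point): Middle of the carrying handle's bar (120 mm long, 10 mm thick), which runs along the case's y axis 45 mm in front of the lid's front edge: 205 mm from the hinge line along the lid and 4 mm above it. It can be pinched from above, closing along the case's x axis (40 mm free between bar and case), and turns in a light pinch as the lid swings.
- case_lid_hinge (a point): Middle of the hinge line (at the underside of the shut lid, on the case's +x top rim). The hinge line runs along the case's y axis.
- drift: Eight-sided aluminium bar, 36 mm across flats, 64 mm long, about 0.16 kg. Origin at its centre, x along its length. A blind hole, 20 mm across and 42 mm deep, opens in its +x end only; the -x end is solid. It starts lying on a flat (z up) on the case floor near the case's middle, +x pointing any way round; the upright flats at its sides are 36 mm apart along its y.
- mat: Black rubber bench mat, 200 by 200 mm, 3 mm thick, fixed flat on the bench and clear of things: a place for setting a part down to regrasp. Origin: centre of its underside.
- bowl: Blue parts bowl, 100 mm across, 35 mm high, loose bystander. Origin: centre of its underside.
- can: Black can, 52 mm across, 150 mm high, loose bystander. Origin: centre of its underside.
- driver: Screwdriver with orange handle lying on the bench, loose bystander.

How it is judged:
By the outcome, as a careful person would: the job done as asked, in the order asked, and still so for the second after the job is handed in, while the arm keeps its last pose, push and grip.
It also fails if it takes over 67 s, if anything falls off the work surface, if the arm or the gripper's body presses on something with over 40 N, if the wrist force passes 120 N, or if a joint passes its speed limit or range.

## Working session

There is one attempt and no reset: what is moved stays moved. The work goes in short steps, Python scripts to look and compute and a shell command to move; the robot and the scene stay as the last step left them, time stands still between calls to the robot, and variables do not carry over. Pictures are saved under pics/ and viewed, and the job is handed in when it is done.

```bash
ls -la; mkdir -p pics; python3 - <<'E'
from station import robot
import cv2,numpy as np
s=robot.get_state();print(s)
for n in("side","top"):
    im=robot.get_image(n);cv2.imwrite(f"pics/{n}0.png",im["pixels"][:,:,::-1]);np.savez(f"pics/{n}0.npz",**im)
    print(n,im["intrinsics"],im["R"],im["t"],-im["R"].T@im["t"])
E
```

```text
total 12
drwxr-xr-x  3 agent agent 4096 Dec  6 05:30 .
drwxr-xr-x 23 root  root  4096 Dec  6 05:30 ..
drwxr-xr-x  2 agent agent 4096 Dec  6 05:30 pics
{'t': 0.0, 'q': array([-1.44378806e+00,  4.87796412e-02,  9.75714490e-02,  1.62198352e+00,
        3.15170556e-05,  1.44297998e+00]), 'dq': array([-8.43377078e-04, -8.89758554e-05, -9.37453188e-04, -2.19955901e-03,
        5.56626705e-04, -6.47384522e-04]), 'effort': array([-4.30296977e-04, -3.38779020e+01,  3.20016038e+01,  2.01462657e-02,
       -1.42048825e-04, -3.89509758e-08]), 'tool_pos': array([ 0.13225088, -0.50743806,  0.2300889 ]), 'orientation': array([ 0.79122495, -0.61152403, -0.00083541, -0.00085838]), 'force': array([ 0.54280897,  0.13675979, -0.10642769]), 'wrist_torque': array([ 0.00411678, -0.00793045,  0.00099417]), 'opening': 0.9993250104295514}
side [[438.0445604    0.         251.36054095]
 [  0.         438.0445604  184.4138281 ]
 [  0.           0.           1.        ]] [[-0.82839587 -0.56005871  0.00972229]
 [-0.41883121  0.60779122 -0.67466307]
 [ 0.3719418  -0.5629601  -0.7380618 ]] [0.52348417 0.25351063 1.13468243] [0.11779445 0.77788127 1.00341055]
top [[365.36850514   0.         252.45133338]
 [  0.         365.36850514 193.93543199]
 [  0.           0.           1.        ]] [[ 0.02848825 -0.99959351 -0.00111332]
 [-0.98646204 -0.02793403 -0.16159313]
 [ 0.16149634  0.00570176 -0.98685684]] [0.03435055 0.61990263 1.12476073] [0.42888708 0.04523985 1.21018807]
```

View pics/side0.png

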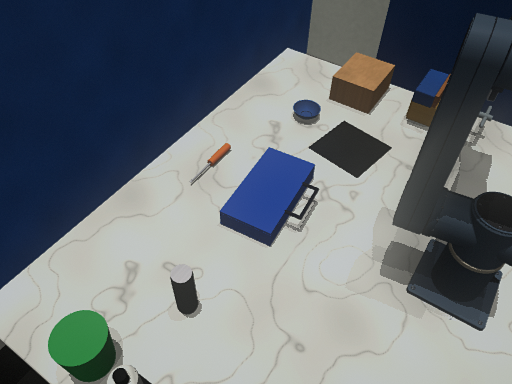

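View pics/top0.png

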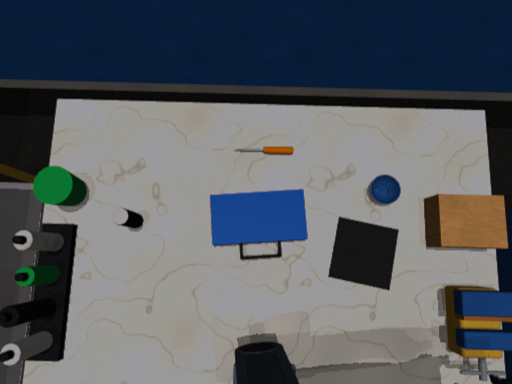

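The side view shows the shut blue case at about (270,195) with the handle at (303,203). In the top view the lid spans (211-307, 190-245), the handle bar is at (261,258), the mat at (364,253), the bowl at (385,189), the can at (128,217) and the driver at (265,151). Next I'll measure them.

```bash
cat > h.py <<'E'
import numpy as np,cv2
from scipy.spatial.transform import Rotation as Rn
def world(im,u,v,d=None):
    d=im["depth"][v,u] if d is None else d
    K=im["intrinsics"];c=np.stack([(u-K[0,2])/K[0,0]*d,(v-K[1,2])/K[1,1]*d,d],-1)
    return (c-im["t"])@im["R"]
def cloud(im):
    v,u=np.mgrid[:384,:512];return world(im,u,v)
def proj(im,X):
    c=np.atleast_2d(X)@im["R"].T+im["t"];p=c@im["intrinsics"].T;return p[:,:2]/p[:,2:]
def lid(im,box):
    P=cloud(im)
E
python3 - <<'E'
from h import *
for n in("top","side"):
    im=dict(np.load(f"pics/{n}0.npz"));P=cloud(im);px=im["pixels"].astype(int)
    blue=(px[...,2]>90)&(px[...,2]>px[...,0]+60)&(im["depth"]>0)
    x0,x1,y0,y1=(.3,.7,-.15,.35)
    m=blue&(P[...,0]>x0)&(P[...,0]<x1)&(P[...,1]>-.2)&(P[...,1]<.3)&(P[...,2]>.045)&(P[...,2]<.075)
    Q=P[m];print(n,m.sum(),"z med",np.median(Q[:,2]))
    r=cv2.minAreaRect((Q[:,:2]*1000).astype(np.float32));print(r,cv2.boxPoints(r))
    # handle: dark pts, z between .03 and .07 
    d=(px.max(-1)<70)&(im["depth"]>0)&(P[...,2]>.045)&(P[...,2]<.07)&(P[...,0]>.3)&(P[...,0]<.5)&(P[...,1]>-.15)&(P[...,1]<.2)
    Q=P[d];print("handle",d.sum());
    if d.sum()>5:
        r=cv2.minAreaRect((Q[:,:2]*1000).astype(np.float32));print(r,np.median(Q[:,2]))
    for nm,b in dict(mat=(.3,.6,-.4,-.1,-.01,.02)).items():
        d=(px.max(-1)<45)&(P[...,0]>b[0])&(P[...,0]<b[1])&(P[...,1]>b[2])&(P[...,1]<b[3])&(P[...,2]>b[4])&(P[...,2]<b[5])
        Q=P[d];print(nm,cv2.minAreaRect((Q[:,:2]*1000).astype(np.float32)),np.median(Q[:,2]))
E
```

```text
top 4658 z med 0.058482327811651545
((545.7337036132812, 32.575721740722656), (158.4072265625, 298.3594665527344), 5.384609699249268) [[ 452.88046  173.66463]
 [ 480.87875 -123.37826]
 [ 638.5869  -108.51318]
 [ 610.5886   188.5297 ]]
handle 182
((441.91925048828125, 22.633316040039062), (48.204647064208984, 127.83499908447266), 4.579441547393799) 0.05869813759655708
mat ((443.42645263671875, -314.35711669921875), (196.29859924316406, 195.50576782226562), 79.48416137695312) 0.0030734351542728235
side 4169 z med 0.058860253263810045
((547.2447509765625, 32.02392578125), (160.13218688964844, 303.1075744628906), 5.111301422119141) [[ 453.99503  175.84192]
 [ 480.99905 -126.06036]
 [ 640.4945  -111.79407]
 [ 613.4905   190.10822]]
handle 310
((450.7322692871094, 34.80400848388672), (295.0849609375, 80.1407699584961), 86.58618927001953) 0.05715915695975649
mat ((445.4686279296875, -313.42498779296875), (197.86215209960938, 198.02511596679688), 79.35009765625) 0.003333425194600948
```

```bash
cat >> h.py <<'E'
YAW=np.radians(5.2);EX=np.array([np.cos(YAW),np.sin(YAW),0]);EY=np.array([-np.sin(YAW),np.cos(YAW),0])
C=np.array([.5465,.0323,0]);HINGE=C+.08*EX+[0,0,.05];R0=.205
def handle(a): # lid angle
    return HINGE-EX*(R0*np.cos(a)+ -.004*np.sin(a)*0 )+np.array([0,0,1])*R0*np.sin(a) + .004*(EX*np.sin(a)+np.array([0,0,np.cos(a)]))
def down(az): # tool down with tool x azimuth az rad
    x=np.array([np.cos(az),np.sin(az),0]);z=np.array([0,0,-1.]);return Rn.from_matrix(np.stack([x,np.cross(z,x),z],1))
def delta(st,pos,rot=None):
    r=Rn.from_quat(st["orientation"]);d=r.inv().apply(np.asarray(pos)-st["tool_pos"])
    rv=np.degrees((r.inv()*rot).as_rotvec()) if rot is not None else np.zeros(3)
    print("shift mm",np.round(d*1000,1),"turn deg",np.round(rv,2),"| pos",np.round(st["tool_pos"],4),"x",np.round(r.apply([1,0,0]),3),"z",np.round(r.apply([0,0,1]),3),"q",np.round(st["q"],3),"F",np.round(st["force"],1),"op",round(st["opening"]*85.4,1),"t",round(st["t"],2))
E
python3 - <<'E'
from h import *
from station import robot
s=robot.get_state();print(handle(0),HINGE)
H=handle(0);delta(s,[H[0],H[1],.15],down(YAW));delta(s,[H[0],H[1],.15],down(YAW+np.pi))
E
```

```text
[0.42201445 0.02097093 0.054     ] [0.62617075 0.03955061 0.05      ]
shift mm [-438.2 -413.6   81.3] turn deg [ -0.1    0.09 -80.6 ] | pos [ 0.1322 -0.5075  0.2302] x [ 0.252 -0.968 -0.002] z [-0.     0.002 -1.   ] q [-1.444  0.049  0.098  1.622  0.     1.443] F [-0.1 -0.2 -0.1] op 84.9 t 0.1
shift mm [-438.2 -413.6   81.3] turn deg [ 0.1   0.11 99.4 ] | pos [ 0.1322 -0.5075  0.2302] x [ 0.252 -0.968 -0.002] z [-0.     0.002 -1.   ] q [-1.444  0.049  0.098  1.622  0.     1.443] F [-0.1 -0.2 -0.1] op 84.9 t 0.1
```

```bash
python3 -m handwheel '[-0.029,-0.0275,0,0,0,-5.4,0.07, -0.058,-0.055,0,0,0,-10.8,0.07, -0.087,-0.0825,0,0,0,-16.2,0.07, -0.116,-0.11,0,0,0,-21.6,0.07, -0.145,-0.1375,0,0,0,-27,0.07]' 20; python3 - <<'E'
from h import *
from station import robot
s=robot.get_state();H=handle(0);delta(s,[H[0],H[1],.15],down(YAW))
E
```

```text
t: 0.52
tool_pos: [0.2291, -0.3312, 0.2306]
orientation: [0.913, -0.408, -0.0, -0.0]
force: [1.3, -0.3, -0.1]
opening: 0.82
shift mm [-133.8 -378.5   81. ] turn deg [-6.00e-02  3.00e-02 -5.34e+01] | pos [ 0.2291 -0.3312  0.2306] x [ 0.667 -0.745 -0.001] z [-0.     0.001 -1.   ] q [-1.133 -0.269 -0.192  1.649  0.     1.279] F [ 1.3 -0.3 -0.1] op 70.1 t 0.52
```

```bash
python3 -m handwheel '[-0.013,-0.036,0.005,0,0,-5.2,0.07, -0.026,-0.072,0.010,0,0,-10.4,0.07, -0.039,-0.108,0.015,0,0,-15.6,0.07, -0.052,-0.144,0.020,0,0,-20.8,0.07, -0.065,-0.18,0.025,0,0,-26,0.07]' 20; python3 - <<'E'
from h import *
from station import robot
s=robot.get_state();H=handle(0);delta(s,[H[0],H[1],.15],down(YAW))
E
```

```text
t: 0.93
tool_pos: [0.3205, -0.1631, 0.2058]
orientation: [0.981, -0.192, 0.0, -0.0]
force: [1.7, -0.6, -0.3]
opening: 0.816
shift mm [  24.5 -208.8   55.8] turn deg [-0.000e+00 -1.000e-02 -2.738e+01] | pos [ 0.3205 -0.1631  0.2058] x [ 0.926 -0.378  0.   ] z [ 0.  0. -1.] q [-0.658 -0.392 -0.334  1.629  0.     1.3  ] F [ 1.7 -0.6 -0.3] op 69.7 t 0.93
```

```bash
python3 -m handwheel '[0.005,-0.041,0.011,0,0,-5.5,0.036, 0.010,-0.082,0.022,0,0,-11,0.036, 0.015,-0.123,0.033,0,0,-16.5,0.036, 0.020,-0.164,0.044,0,0,-22,0.036, 0.0245,-0.205,0.056,0,0,-27.4,0.036]' 20; python3 - <<'E'
from h import *
from station import robot
s=robot.get_state();H=handle(0);delta(s,[H[0],H[1],.040],down(YAW))
for n in("side","top"):
    im=robot.get_image(n);cv2.imwrite(f"pics/{n}1.png",im["pixels"][:,:,::-1])
E
```

```text
t: 1.35
tool_pos: [0.4189, 0.0127, 0.1512]
orientation: [0.999, 0.046, 0.0, 0.0]
force: [0.9, -0.8, 0.5]
opening: 0.424
shift mm [  3.8  -8.  111.2] turn deg [ 0.02 -0.02  0.1 ] | pos [0.4189 0.0127 0.1512] x [0.996 0.092 0.   ] z [ 0. -0. -1.] q [-0.13  -0.235 -0.323  1.483 -0.     1.348] F [ 0.9 -0.8  0.5] op 36.2 t 1.35
```

View pics/side1.png

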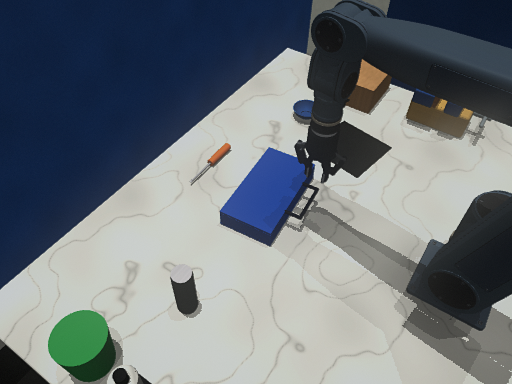

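The gripper's fingers, at (318,165), are just above the handle bar in the side view. Now I go down and pinch lightly.

```bash
python3 -m handwheel '[0.001,-0.002,0.028,0,0,0,0.036, 0.002,-0.004,0.056,0,0,0,0.036, 0.003,-0.006,0.084,0,0,0,0.036, 0.003,-0.006,0.111,0,0,0,0.036, 0.003,-0.006,0.111,0,0,0,0.036]' 20; python3 - <<'E'
from h import *
from station import robot
s=robot.get_state();H=handle(0);delta(s,[H[0],H[1],.040],down(YAW))
for n in("side",):
    im=robot.get_image(n);cv2.imwrite(f"pics/{n}2.png",cv2.resize(im["pixels"][100:290,180:430,::-1],None,fx=3,fy=3))
E
```

```text
t: 1.87
tool_pos: [0.4152, 0.0169, 0.0349]
orientation: [0.999, 0.043, -0.006, -0.001]
force: [-1.0, -0.7, -0.1]
opening: 0.421
shift mm [ 7.1 -3.5 -5.2] turn deg [-0.12  0.69 -0.26] | pos [0.4152 0.0169 0.0349] x [ 0.996  0.086 -0.012] z [-0.012  0.001 -1.   ] q [-0.121 -0.177 -0.508  1.252 -0.     1.364] F [-1.  -0.7 -0.1] op 35.9 t 1.87
```

View pics/side2.png

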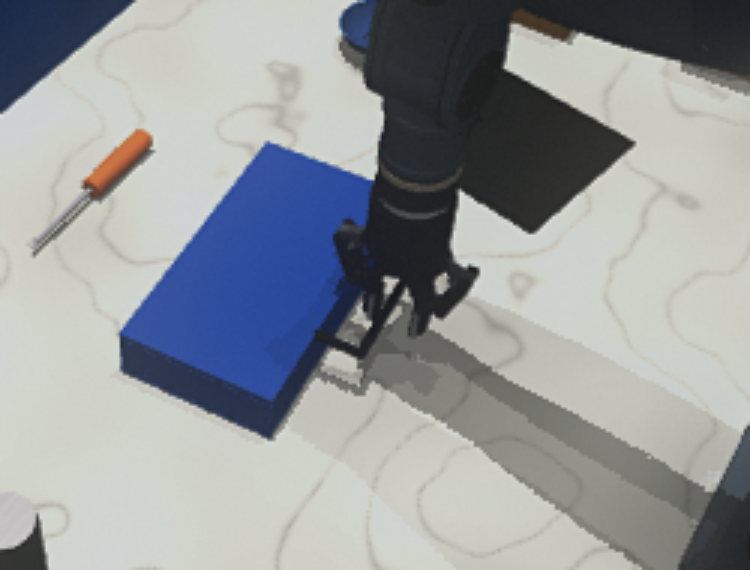

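The bar, at (370,330) in the crop, lies between the two fingers. I'll settle, re-check and close.

```bash
python3 -m handwheel '[0,0,0,0,0,0,0.036, 0,0,0,0,0,0,0.036, 0,0,0,0,0,0,0.03, 0,0,0,0,0,0,0.02, 0,0,0,0,0,0,0.02]' 20; python3 - <<'E'
from h import *
from station import robot
s=robot.get_state();H=handle(0);delta(s,[H[0],H[1],.040],down(YAW))
E
```

```text
t: 2.33
tool_pos: [0.4221, 0.0165, 0.0424]
orientation: [0.999, 0.043, 0.001, 0.0]
force: [0.6, -0.2, -0.3]
opening: 0.235
shift mm [ 0.3 -4.5  2.4] turn deg [ 0.03 -0.16 -0.21] | pos [0.4221 0.0165 0.0424] x [0.996 0.087 0.003] z [ 0.003 -0.    -1.   ] q [-0.12  -0.182 -0.497  1.253  0.     1.364] F [ 0.6 -0.2 -0.3] op 20.1 t 2.33
```

```bash
python3 -m handwheel '[0,0,0.001,0,0,0,0.01, 0,0,0.002,0,0,0,0, 0,0,0.002,0,0,0,0, 0,0,0.002,0,0,0,0, 0,0,0.002,0,0,0,0]' 20; python3 - <<'E'
from h import *
from station import robot
s=robot.get_state();H=handle(0);delta(s,[H[0],H[1],.040],down(YAW))
for d in (20,40,60,75,90,100,109): print(d,np.round((handle(np.radians(d))-handle(0))@np.stack([EX,EY,[0,0,1]],1),3))
E
```

```text
t: 2.75
tool_pos: [0.4236, 0.0167, 0.0414]
orientation: [0.999, 0.044, 0.003, 0.0]
force: [1.7, 0.8, 7.6]
opening: 0.104
shift mm [-1.2 -4.4  1.4] turn deg [ 0.04 -0.33 -0.18] | pos [0.4236 0.0167 0.0414] x [0.996 0.087 0.006] z [ 0.006 -0.    -1.   ] q [-1.190e-01 -1.810e-01 -4.980e-01  1.248e+00  1.000e-03  1.364e+00] F [1.7 0.8 7.6] op 8.9 t 2.75
20 [0.014 0.    0.07 ]
40 [0.051 0.    0.131]
60 [ 0.106 -0.     0.176]
75 [ 0.156 -0.     0.195]
90 [ 0.209 -0.     0.201]
100 [0.245 0.    0.197]
109 [0.276 0.    0.189]
```

```bash
python3 -m handwheel '[0.001,0,-0.014,0,0,0,0, 0.0026,0,-0.0285,0,0,0,0, 0.0053,0,-0.0425,0,0,0,0, 0.009,0,-0.0563,0,0,0,0, 0.0138,0,-0.07,0,0,0,0]' 20; python3 - <<'E'
from h import *
from station import robot
s=robot.get_state();H=handle(np.radians(20));delta(s,[H[0],H[1]-.004,H[2]-.014],down(YAW))
for d in (20,24,28,32,36,40): print(d,np.round((handle(np.radians(d))-handle(np.radians(20)))@np.stack([EX,EY,[0,0,1]],1),4))
for n in("side",):
    im=robot.get_image(n);cv2.imwrite(f"pics/{n}3.png",cv2.resize(im["pixels"][100:290,180:430,::-1],None,fx=3,fy=3))
E
```

```text
t: 3.17
tool_pos: [0.437, 0.0179, 0.1098]
orientation: [0.999, 0.044, 0.003, 0.0]
force: [7.9, -0.4, -4.8]
opening: 0.108
shift mm [-1.3 -0.4 -0.1] turn deg [ 0.02 -0.29 -0.19] | pos [0.437  0.0179 0.1098] x [0.996 0.087 0.005] z [ 0.005  0.    -1.   ] q [-1.130e-01 -1.810e-01 -3.590e-01  1.387e+00  1.000e-03  1.370e+00] F [ 7.9 -0.4 -4.8] op 9.2 t 3.17
20 [0. 0. 0.]
24 [ 0.0056 -0.      0.0132]
28 [ 0.0121 -0.      0.0259]
32 [ 0.0195 -0.      0.0382]
36 [ 0.0278 -0.      0.0499]
40 [ 0.0368 -0.      0.061 ]
```

View pics/side3.png

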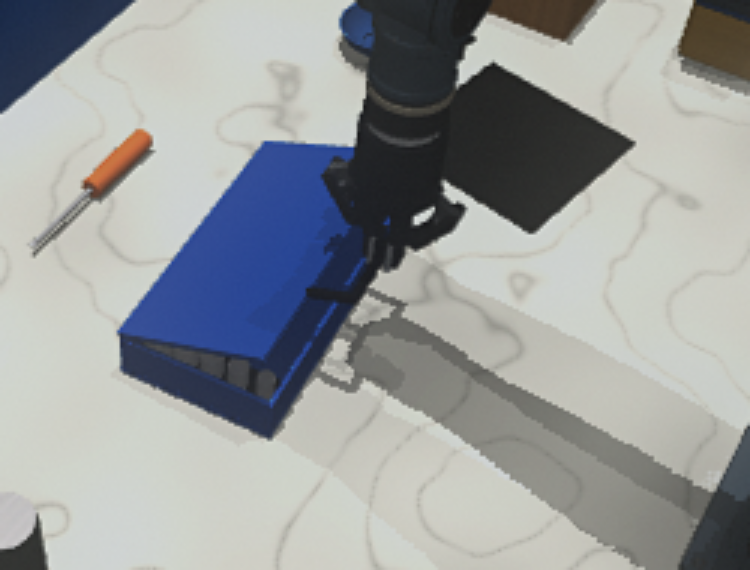

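The lid is up about 20 degrees, and the bar is held between the fingers at (385,260) in the crop. Continuing along the arc.

```bash
python3 -m handwheel '[0.0056,0,-0.0132,0,0,0,0, 0.0121,0,-0.0259,0,0,0,0, 0.0195,0,-0.0382,0,0,0,0, 0.0278,0,-0.0499,0,0,0,0, 0.0368,0,-0.061,0,0,0,0]' 20; python3 - <<'E'
from h import *
from station import robot
s=robot.get_state();H=handle(np.radians(40));delta(s,[H[0],H[1]-.004,H[2]-.014],down(YAW))
for d in (44,48,52,56,60): print(d,np.round((handle(np.radians(d))-handle(np.radians(40)))@np.stack([EX,EY,[0,0,1]],1),4))
for d in (64,68,72,76,80): print(d,np.round((handle(np.radians(d))-handle(np.radians(60)))@np.stack([EX,EY,[0,0,1]],1),4))
E
```

```text
t: 3.63
tool_pos: [0.4712, 0.0211, 0.1691]
orientation: [0.999, 0.044, -0.001, 0.0]
force: [1.2, -0.5, -3.4]
opening: 0.107
shift mm [ 1.2 -0.3 -1.7] turn deg [ 0.    0.1  -0.19] | pos [0.4712 0.0211 0.1691] x [ 0.996  0.087 -0.002] z [-0.002 -0.    -1.   ] q [-0.097 -0.095 -0.164  1.503 -0.     1.386] F [ 1.2 -0.5 -3.4] op 9.1 t 3.63
44 [0.0098 0.     0.0104]
48 [ 0.0203 -0.      0.0202]
52 [0.0314 0.     0.0292]
56 [0.0431 0.     0.0374]
60 [ 0.0554 -0.      0.0447]
64 [0.0128 0.     0.0065]
68 [0.026 0.    0.012]
72 [0.0395 0.     0.0167]
76 [ 0.0533 -0.      0.0203]
80 [0.0674 0.     0.023 ]
```

```bash
python3 -m handwheel '[0.0098,0,-0.0104,0,0,0,0, 0.0203,0,-0.0202,0,0,0,0, 0.0314,0,-0.0292,0,0,0,0, 0.0431,0,-0.0374,0,0,0,0, 0.0554,0,-0.0447,0,0,0,0]' 20; python3 - <<'E'
from h import *
from station import robot
s=robot.get_state();H=handle(np.radians(60));delta(s,[H[0],H[1]-.004,H[2]-.014],down(YAW))
E
```

```text
t: 4.05
tool_pos: [0.5245, 0.0261, 0.2153]
orientation: [0.999, 0.044, -0.002, 0.0]
force: [-5.7, -0.3, 3.9]
opening: 0.104
shift mm [ 3.1 -0.2 -0.3] turn deg [-0.    0.28 -0.19] | pos [0.5245 0.0261 0.2153] x [ 0.996  0.087 -0.005] z [-0.005 -0.    -1.   ] q [-7.800e-02  5.000e-02  7.000e-02  1.595e+00 -1.000e-03  1.406e+00] F [-5.7 -0.3  3.9] op 8.9 t 4.05
```

```bash
python3 -m handwheel '[0.0128,0,-0.0065,0,0,0,0, 0.026,0,-0.012,0,0,0,0, 0.0395,0,-0.0167,0,0,0,0, 0.0533,0,-0.0203,0,0,0,0, 0.0674,0,-0.023,0,0,0,0]' 20; python3 - <<'E'
from h import *
from station import robot
s=robot.get_state();H=handle(np.radians(80));delta(s,[H[0],H[1]-.004,H[2]-.014],down(YAW))
for d in (84,88,92,96,100,104,108): print(d,np.round((handle(np.radians(d))-handle(np.radians(80)))@np.stack([EX,EY,[0,0,1]],1),4))
for n in("side",):
    im=robot.get_image(n);cv2.imwrite(f"pics/{n}4.png",cv2.resize(im["pixels"][60:290,130:430,::-1],None,fx=2.5,fy=2.5))
E
```

```text
t: 4.47
tool_pos: [0.5933, 0.0325, 0.2387]
orientation: [0.999, 0.044, -0.0, -0.0]
force: [-2.1, 1.5, 5.4]
opening: 0.105
shift mm [ 1.3 -0.1  0.1] turn deg [-0.05  0.05 -0.17] | pos [0.5933 0.0325 0.2387] x [ 0.996  0.088 -0.001] z [-0.001  0.001 -1.   ] q [-5.900e-02  2.360e-01  3.220e-01  1.658e+00  1.000e-03  1.424e+00] F [-2.1  1.5  5.4] op 9.0 t 4.47
84 [ 0.0142 -0.      0.0017]
88 [ 0.0285 -0.      0.0024]
92 [ 0.0428 -0.      0.0022]
96 [ 0.0571 -0.      0.0009]
100 [ 0.0712  0.     -0.0014]
104 [ 0.0851  0.     -0.0046]
108 [ 0.0988 -0.     -0.0088]
```

View pics/side4.png

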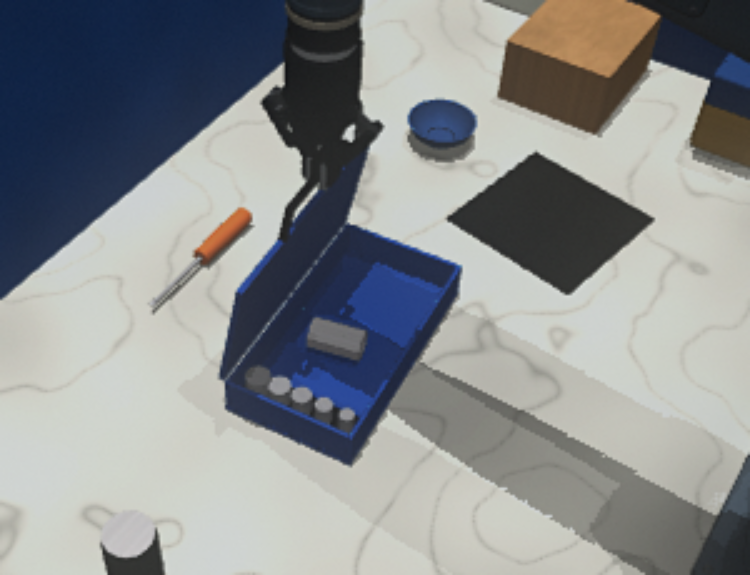

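The lid is at about 80 degrees and the drift is visible inside at crop (335,338), lying roughly across the case. Continuing over the top.

```bash
python3 -m handwheel '[0.0142,0,-0.0017,0,0,0,0, 0.0285,0,-0.0024,0,0,0,0, 0.0428,0,-0.0022,0,0,0,0, 0.0571,0,-0.0009,0,0,0,0, 0.0712,0,0.0014,0,0,0,0]' 20; python3 - <<'E'
from h import *
from station import robot
s=robot.get_state();H=handle(np.radians(100));delta(s,[H[0],H[1]-.004,H[2]-.014],down(YAW))
for d in (102,104,106,108): print(d,np.round((handle(np.radians(d))-handle(np.radians(100)))@np.stack([EX,EY,[0,0,1]],1),4))
E
```

```text
t: 4.93
tool_pos: [0.6648, 0.0391, 0.2366]
orientation: [0.999, 0.044, -0.0, -0.001]
force: [0.4, 2.4, 4.2]
opening: 0.108
shift mm [ 0.7 -0.  -0.6] turn deg [-0.09  0.   -0.15] | pos [0.6648 0.0391 0.2366] x [ 0.996  0.088 -0.   ] z [-0.     0.001 -1.   ] q [-4.300e-02  4.430e-01  5.790e-01  1.707e+00  1.000e-03  1.440e+00] F [0.4 2.4 4.2] op 9.2 t 4.93
102 [ 0.007  -0.     -0.0015]
104 [ 0.0139 -0.     -0.0032]
106 [ 0.0208 -0.     -0.0052]
108 [ 0.0276 -0.     -0.0075]
```

```bash
python3 -m handwheel '[0.007,0,0.0015,0,0,0,0, 0.014,0,0.003,0,0,0,0, 0.021,0,0.005,0,0,0,0, 0.024,0,0.006,0,0,0,0, 0.024,0,0.006,0,0,0,0]' 20; python3 - <<'E'
from h import *
from station import robot
s=robot.get_state();H=handle(np.radians(107));delta(s,[H[0],H[1]-.004,H[2]-.014],down(YAW))
E
```

```text
t: 5.35
tool_pos: [0.689, 0.0413, 0.2299]
orientation: [0.999, 0.044, 0.0, -0.001]
force: [0.9, 2.9, 2.4]
opening: 0.1
shift mm [ 0.7  0.  -1. ] turn deg [-0.1  -0.03 -0.15] | pos [0.689  0.0413 0.2299] x [0.996 0.088 0.   ] z [ 0.     0.002 -1.   ] q [-0.038  0.517  0.666  1.72   0.002  1.445] F [0.9 2.9 2.4] op 8.5 t 5.35
```

```bash
python3 -m handwheel '[0,0,0,0,0,0,0.03, 0,0,0,0,0,0,0.05, 0,0,0,0,0,0,0.05, 0,0,0,0,0,0,0.05, 0,0,-0.02,0,0,0,0.05]' 20; python3 - <<'E'
from h import *
from station import robot
s=robot.get_state();H=handle(np.radians(109));delta(s,[H[0],H[1]-.004,H[2]-.014],down(YAW))
for n in("side",):
    im=robot.get_image(n);cv2.imwrite(f"pics/{n}5.png",cv2.resize(im["pixels"][60:290,130:430,::-1],None,fx=2.5,fy=2.5))
E
```

```text
t: 5.77
tool_pos: [0.6857, 0.0398, 0.2442]
orientation: [0.999, 0.043, -0.006, -0.0]
force: [0.3, 0.9, -1.4]
opening: 0.582
shift mm [11.  -1.2 15.5] turn deg [-0.05  0.65 -0.23] | pos [0.6857 0.0398 0.2442] x [ 0.996  0.087 -0.011] z [-0.011 -0.    -1.   ] q [-3.900e-02  5.330e-01  7.180e-01  1.767e+00 -1.000e-03  1.445e+00] F [ 0.3  0.9 -1.4] op 49.7 t 5.77
```

View pics/side5.png

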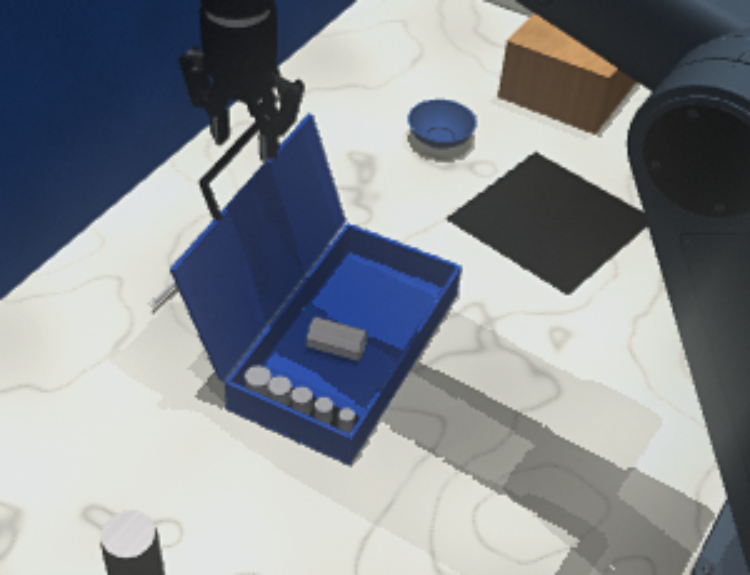

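The lid is open past upright against its stop and the bar is free between the open fingers. I'll raise, then retreat.

```bash
python3 -m handwheel '[0,0,-0.02,0,0,0,0.06, 0,0,-0.04,0,0,0,0.06, 0,0,-0.06,0,0,0,0.06, -0.02,0,-0.065,0,0,0,0.06, -0.05,0,-0.065,0,0,0,0.06]' 20; python3 - <<'E'
from h import *
from station import robot
s=robot.get_state();delta(s,[.42,.0,.30],down(YAW))
E
```

```text
t: 6.23
tool_pos: [0.6422, 0.0351, 0.3145]
orientation: [0.999, 0.043, 0.002, 0.0]
force: [0.1, -0.5, 1.0]
opening: 0.707
shift mm [-224.5   15.7   13.7] turn deg [ 0.05 -0.21 -0.22] | pos [0.6422 0.0351 0.3145] x [0.996 0.087 0.004] z [ 0.004 -0.001 -1.   ] q [-0.049  0.43   0.722  1.859 -0.     1.435] F [ 0.1 -0.5  1. ] op 60.4 t 6.23
```

```bash
python3 -m handwheel '[-0.04,0.003,0,0,0,0,0.06, -0.08,0.006,0,0,0,0,0.06, -0.12,0.009,0,0,0,0,0.06, -0.16,0.012,0,0,0,0,0.06, -0.2,0.015,0,0,0,0,0.06]' 20; python3 - <<'E'
from h import *
from station import robot
s=robot.get_state();delta(s,[.42,.0,.30],down(YAW))
for n in("side","top"):
    im=robot.get_image(n);cv2.imwrite(f"pics/{n}6.png",cv2.resize(im["pixels"][90:290,180:380,::-1] ,None,fx=3,fy=3,interpolation=cv2.INTER_CUBIC));np.savez(f"pics/{n}6.npz",**im)
im=np.load("pics/side6.npz")["pixels"];cv2.imwrite("pics/side6z.png",cv2.resize(im[165:225,230:300,::-1],None,fx=10,fy=10,interpolation=cv2.INTER_CUBIC))
E
```

```text
t: 6.65
tool_pos: [0.4386, 0.0031, 0.3151]
orientation: [0.999, 0.044, 0.001, 0.0]
force: [0.4, -0.9, 1.7]
opening: 0.703
shift mm [-18.9   1.4  15.1] turn deg [ 0.05 -0.06 -0.2 ] | pos [0.4386 0.0031 0.3151] x [0.996 0.087 0.001] z [ 0.001 -0.001 -1.   ] q [-1.460e-01 -1.370e-01  9.000e-02  1.796e+00 -1.000e-03  1.338e+00] F [ 0.4 -0.9  1.7] op 60.0 t 6.65
```

View pics/top6.png

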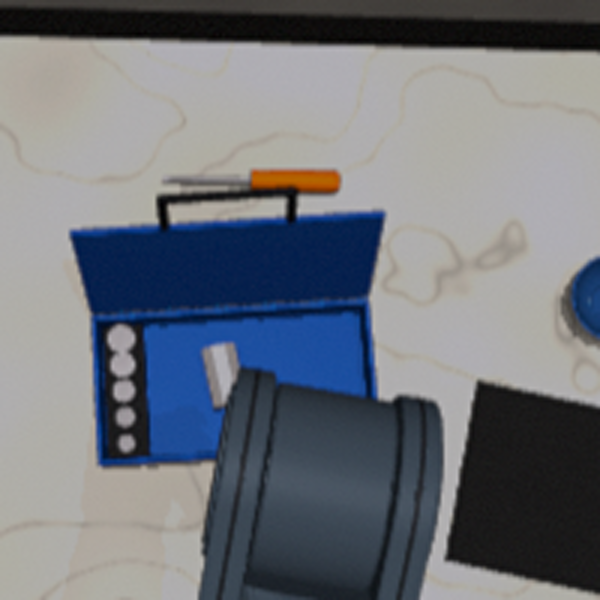

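View pics/side6z.png

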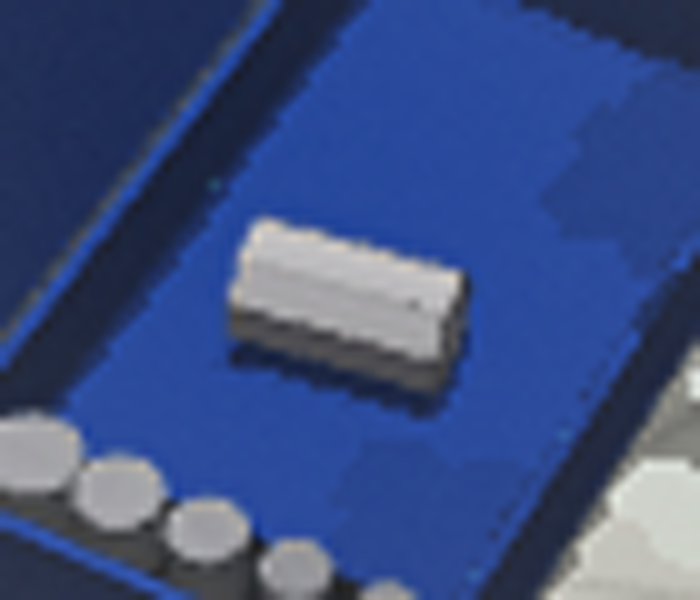

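The top view shows the drift at crop (222,375), partly under the arm. The side close-up shows all of it (230-465, 220-395), with the near end face only a dark sliver, so the hole can't be judged yet. Now I'll measure its pose.

```bash
python3 - <<'E'
from h import *
im=dict(np.load("pics/side6.npz"));P=cloud(im);px=im["pixels"].astype(int)
L=(P-C)@np.stack([EX,EY,[0,0,1]],1)
g=(px[...,2]<px[...,0]+40)&(im["depth"]>0)&(abs(L[...,0])<.07)&(L[...,1]>-.12)&(L[...,1]<.085)&(L[...,2]>.010)&(L[...,2]<.06)
Q=P[g];print(g.sum(),Q.min(0),Q.max(0),np.percentile(Q[:,2],[5,50,95]))
top=Q[Q[:,2]>.038];print(len(top),np.median(top[:,2]))
for S in(Q,top):
    r=cv2.minAreaRect((S[:,:2]*1000).astype(np.float32));print(r)
    c=S[:,:2].mean(0);w,v=np.linalg.eigh(np.cov((S[:,:2]-c).T));print(c,np.degrees(np.arctan2(v[1,1],v[0,1])),np.sqrt(w))
ax=None
# mask extents in axis coords
for deg in (-5,0,5,10,15):
    pass
im2=dict(np.load("pics/top6.npz"));P=cloud(im2);px=im2["pixels"].astype(int)
L=(P-C)@np.stack([EX,EY,[0,0,1]],1)
g=(px[...,2]<px[...,0]+40)&(px.max(-1)>110)&(abs(L[...,0])<.07)&(L[...,1]>-.12)&(L[...,1]<.085)&(L[...,2]>.038)&(L[...,2]<.06)
S=P[g];print("top",len(S));c=S[:,:2].mean(0);print(cv2.minAreaRect((S[:,:2]*1000).astype(np.float32)),np.median(S[:,2]))
E
```

```text
284 [0.51921196 0.02588304 0.01077329] [0.58631377 0.07083533 0.04703141] [0.01729898 0.03729683 0.04456401]
135 0.04173953671411629
((554.3870849609375, 45.53087615966797), (64.18397521972656, 39.34885787963867), 13.916061401367188)
[0.55056896 0.0524426 ] -163.27326520641793 [0.00909108 0.01929962]
((553.463623046875, 48.02942657470703), (63.5830192565918, 28.224977493286133), 13.762441635131836)
[0.55186663 0.04731503] -168.49851591001283 [0.00686869 0.01834248]
top 119
((554.3471069335938, 43.988739013671875), (62.29072189331055, 27.592941284179688), 8.771463394165039) 0.04122812320680791
```

```bash
cat >> h.py <<'E'
def prism(c,R):
    a=np.radians(22.5+45*np.arange(8));r=.018/np.cos(np.pi/8)
    V=np.array([[s*.032,r*np.cos(t),r*np.sin(t)] for s in(-1,1) for t in a]);return V@R.T+c
def sil(im,c,R,S=4):
    p=proj(im,prism(c,R));h=cv2.convexHull((p*S+ (S-1)/2).astype(np.float32)).astype(np.int32)
    m=np.zeros((384*S,512*S),np.uint8);cv2.fillConvexPoly(m,h,1);return m
E
python3 - <<'E'
from h import *
from scipy.optimize import minimize
S=4
def mask(n,lo):
    im=dict(np.load(f"pics/{n}6.npz"));px=cv2.resize(im["pixels"],None,fx=S,fy=S,interpolation=cv2.INTER_LINEAR).astype(int)
    P=cloud(im);L=(P-C)@np.stack([EX,EY,[0,0,1]],1);roi=((abs(L[...,0])<.069)&(L[...,1]>-.12)&(L[...,1]<.08)&(L[...,2]<.06)).astype(np.uint8)
    roi=cv2.resize(roi,None,fx=S,fy=S,interpolation=cv2.INTER_NEAREST)>0
    g=roi&(px[...,2]<px[...,0]+40)&(px.max(-1)>lo);return im,g,roi
im,g,roi=mask("side",60)
im2,g2,roi2=mask("top",110)
print(g.sum()/16,g2.sum()/16)
def cost(p,v=False):
    c=np.array([p[0],p[1],.024]);R=Rn.from_euler("z",p[2]).as_matrix()
    m=sil(im,c,R)>0;a=((m^g)&roi).sum()/g.sum()
    m2=sil(im2,c,R)>0;b=((m2^g2)&roi2).sum()/g2.sum()
    if v:return a,b
    return a+b*W
for W in (0,1):
  best=min((minimize(lambda z:cost([z[0]/100,z[1]/100,z[2]/10]),[55.4,4.45,d/57.3*10],method="Nelder-Mead",options=dict(initial_simplex=None,xatol=.01,fatol=1e-4)) for d in(6,11,16)),key=lambda r:r.fun)
  z=best.x;print(W,best.fun,z[0]/100,z[1]/100,np.degrees(z[2]/10),cost([z[0]/100,z[1]/100,z[2]/10],True))
E
```

```text
299.0625 170.3125
0 0.06039707419017764 0.5545687664112563 0.04599026196814319 16.432932024657124 (np.float64(0.06039707419017764), np.float64(0.16403669724770642))
1 0.18353915619337954 0.5541803385416667 0.04424794921875 16.24151196094191 (np.float64(0.09216300940438872), np.float64(0.09137614678899082))
```

```bash
python3 -m handwheel '[0.005,0,0,0,0,-7,0.06, 0.01,0,0,0,0,-14,0.06, 0.015,0,0,0,0,-21,0.06, 0.02,0,0,0,0,-28,0.06, 0.025,0,0,0,0,-35,0.06]' 20;  python3 -m handwheel '[0.005,0,0,0,0,-7,0.06, 0.01,0,0,0,0,-14,0.06, 0.015,0,0,0,0,-21,0.06, 0.02,0,0,0,0,-28,0.06, 0.025,0,0,0,0,-35,0.06]' 20; python3 - <<'E'
from h import *
from station import robot
s=robot.get_state();delta(s,[.5545,.045,.20],down(np.radians(105)))
E
```

```text
t: 7.17
tool_pos: [0.4665, 0.0054, 0.3155]
orientation: [0.939, 0.345, 0.001, 0.0]
force: [-0.5, -0.2, -0.1]
opening: 0.701
t: 7.58
tool_pos: [0.4857, 0.0216, 0.3153]
orientation: [0.792, 0.611, 0.0, 0.001]
force: [0.3, -0.0, -0.4]
opening: 0.705
shift mm [ 40.   60.5 115.4] turn deg [ 7.000e-02  2.000e-02 -2.967e+01] | pos [0.4857 0.0216 0.3153] x [ 0.253  0.967 -0.   ] z [ 0.001 -0.    -1.   ] q [-0.093 -0.015  0.205  1.789 -0.     0.163] F [ 0.3 -0.  -0.4] op 60.2 t 7.58
```

```bash
python3 -m handwheel '[0.008,0.012,0.02,0,0,-6,0.06, 0.016,0.024,0.04,0,0,-12,0.06, 0.024,0.036,0.06,0,0,-18,0.06, 0.032,0.048,0.08,0,0,-24,0.06, 0.04,0.0605,0.1,0,0,-29.7,0.06]' 20; python3 -m handwheel '[0,0,0,0,0,0,0.06,0,0,0,0,0,0,0.06,0,0,0,0,0,0,0.06,0,0,0,0,0,0,0.06,0,0,0,0,0,0,0.06]' 20;  python3 - <<'E'
from h import *
from station import robot
s=robot.get_state();delta(s,[.5545,.045,.10],down(np.radians(105)))
for n in("side","top"):
    im=robot.get_image(n);cv2.imwrite(f"pics/{n}7.png",cv2.resize(im["pixels"][90:290,180:380,::-1] ,None,fx=3,fy=3,interpolation=cv2.INTER_CUBIC))
E
```

```text
t: 8.0
tool_pos: [0.5549, 0.0448, 0.2144]
orientation: [0.609, 0.793, 0.0, 0.001]
force: [0.8, 0.4, -0.5]
opening: 0.705
t: 8.42
tool_pos: [0.5542, 0.0444, 0.2173]
orientation: [0.611, 0.791, 0.001, 0.001]
force: [0.5, 0.6, 0.5]
opening: 0.7
shift mm [6.000e-01 1.000e-01 1.173e+02] turn deg [ 0.19  0.06 -0.36] | pos [0.5542 0.0444 0.2173] x [-0.253  0.968 -0.001] z [ 0.004 -0.    -1.   ] q [-0.041  0.122  0.15   1.596 -0.    -0.296] F [0.5 0.6 0.5] op 59.8 t 8.42
```

View pics/side7.png

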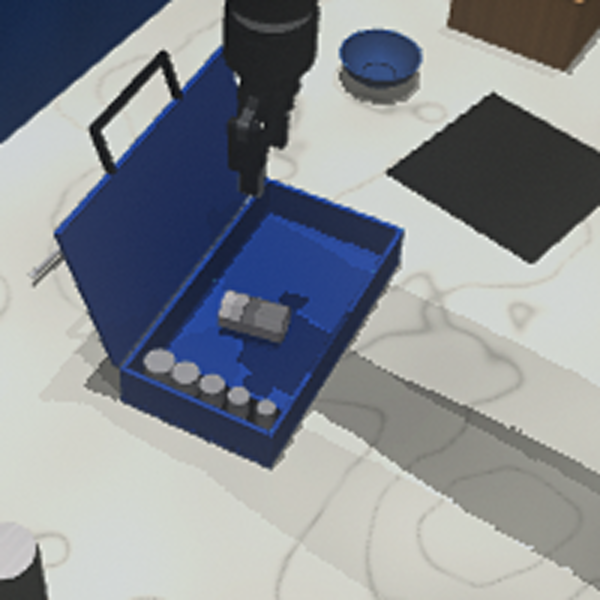

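The fingers hang at (250,185), above the drift at (253,315), as intended. Descending.

```bash
python3 -m handwheel '[0,0,0.03,0,0,0,0.06, 0,0,0.06,0,0,0,0.06, 0,0,0.09,0,0,0,0.06, 0,0,0.12,0,0,0,0.06, 0,0,0.147,0,0,0,0.06]' 20; python3 -m handwheel '[0,0,0,0,0,0,0.06,0,0,0,0,0,0,0.06,0,0,0,0,0,0,0.06,0,0,0,0,0,0,0.06,0,0,0,0,0,0,0.06]' 20;  python3 - <<'E'
from h import *
from station import robot
s=robot.get_state();delta(s,[.5545,.045,.012],down(np.radians(105)))
for n in("side","top"):
    im=robot.get_image(n);cv2.imwrite(f"pics/{n}8.png",cv2.resize(im["pixels"][140:250,210:330,::-1] ,None,fx=5,fy=5,interpolation=cv2.INTER_CUBIC))
E
```

```text
t: 8.93
tool_pos: [0.5534, 0.0445, 0.0672]
orientation: [0.611, 0.792, 0.0, 0.0]
force: [0.7, 0.7, -0.7]
opening: 0.702
t: 9.35
tool_pos: [0.5558, 0.0446, 0.0713]
orientation: [0.611, 0.792, 0.002, 0.002]
force: [0.4, -0.2, -1.1]
opening: 0.702
shift mm [ 0.9 -1.4 59.2] turn deg [ 0.29  0.09 -0.31] | pos [0.5558 0.0446 0.0713] x [-0.254  0.967 -0.002] z [ 0.005 -0.    -1.   ] q [-0.04   0.151 -0.109  1.305 -0.    -0.297] F [ 0.4 -0.2 -1.1] op 60.0 t 9.35
```

View pics/side8.png

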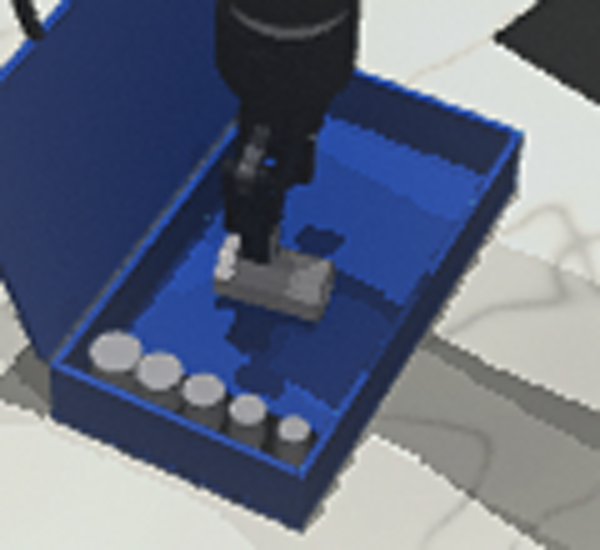

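The near finger is above the drift's +y flank at (258,250). Lowering the last stretch.

```bash
python3 -m handwheel '[0,-0.001,0.015,0,0,0,0.06, 0,-0.001,0.03,0,0,0,0.06, 0,-0.001,0.045,0,0,0,0.06, 0,-0.001,0.056,0,0,0,0.06, 0,-0.001,0.056,0,0,0,0.06]' 20; python3 - <<'E'
from h import *
from station import robot
s=robot.get_state();delta(s,[.5545,.045,.012],down(np.radians(105)))
for n in("side","top"):
    im=robot.get_image(n);cv2.imwrite(f"pics/{n}9.png",cv2.resize(im["pixels"][140:250,210:330,::-1] ,None,fx=5,fy=5,interpolation=cv2.INTER_CUBIC))
E
```

```text
t: 9.87
tool_pos: [0.5506, 0.0445, 0.0098]
orientation: [0.611, 0.792, -0.001, -0.002]
force: [-1.3, -0.1, -0.3]
opening: 0.7
shift mm [-0.5  3.9 -2.3] turn deg [-0.25 -0.08 -0.3 ] | pos [0.5506 0.0445 0.0098] x [-0.254  0.967  0.001] z [-0.005  0.    -1.   ] q [-0.041  0.192 -0.189  1.194  0.    -0.297] F [-1.3 -0.1 -0.3] op 59.8 t 9.87
```

View pics/side9.png

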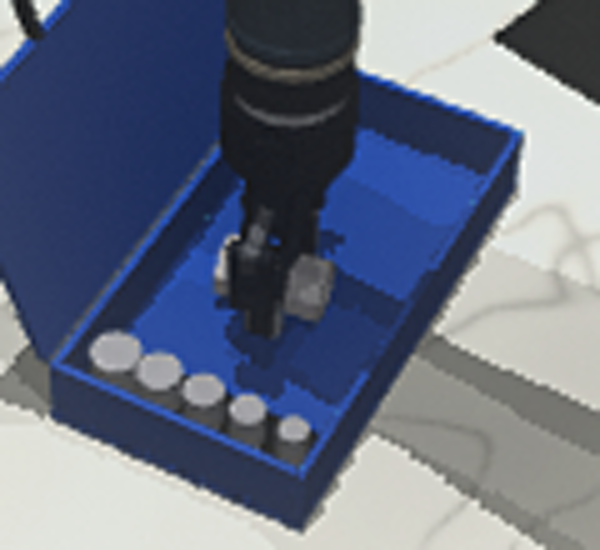

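The finger stands beside the drift near its middle (258,290 against about 272). Now closing.

```bash
python3 -m handwheel '[0,0,0,0,0,0,0.05, 0,0,0,0,0,0,0.042, 0,0,0,0,0,0,0.038, 0,0,0,0,0,0,0.034, 0,0,0,0,0,0,0.03]' 40; python3 -m handwheel '[0,0,0,0,0,0,0.02, 0,0,0,0,0,0,0.02, 0,0,0,0,0,0,0.02, 0,0,0,0,0,0,0.02, 0,0,0,0,0,0,0.02]' 60; python3 - <<'E'
from h import *
from station import robot
s=robot.get_state();delta(s,[.5545,.045,.1],down(np.radians(105)))
E
```

```text
t: 10.38
tool_pos: [0.5538, 0.0443, 0.0136]
orientation: [0.611, 0.792, 0.001, 0.001]
force: [-0.0, -0.7, 3.9]
opening: 0.413
t: 10.8
tool_pos: [0.5539, 0.0443, 0.0137]
orientation: [0.611, 0.792, 0.001, 0.001]
force: [0.8, -1.1, 6.0]
opening: 0.407
shift mm [  0.4   0.9 -86.3] turn deg [ 0.16  0.05 -0.3 ] | pos [0.5539 0.0443 0.0137] x [-0.254  0.967 -0.001] z [ 0.003 -0.    -1.   ] q [-0.041  0.189 -0.184  1.194 -0.    -0.297] F [ 0.8 -1.1  6. ] op 34.7 t 10.8
```

Opening reads about 35-36 mm, which is the width across the flats. Lifting.

```bash
python3 -m handwheel '[0,0,-0.02,0,0,0,0.02, 0,0,-0.05,0,0,0,0.02, 0,0,-0.09,0,0,0,0.02, 0,0,-0.13,0,0,0,0.02, 0,0,-0.17,0,0,0,0.02]' 60; python3 -m handwheel '[0,0,-0.04,0,0,0,0.02, 0,-0.03,-0.08,0,0,0,0.02, 0,-0.065,-0.12,0,0,0,0.02, 0,-0.1,-0.14,0,0,0,0.02, 0,-0.14,-0.15,0,0,0,0.02]' 60; python3 - <<'E'
from h import *
from station import robot
s=robot.get_state();delta(s,[.45,0.,.3],down(np.radians(90)))
for n in("side","top"):
    im=robot.get_image(n);cv2.imwrite(f"pics/{n}10.png",im["pixels"][...,::-1])
E
```

```text
t: 11.22
tool_pos: [0.5513, 0.0445, 0.1822]
orientation: [0.611, 0.792, -0.001, -0.001]
force: [0.5, -0.2, -0.3]
opening: 0.404
t: 11.63
tool_pos: [0.4319, 0.0126, 0.3286]
orientation: [0.611, 0.792, 0.001, 0.001]
force: [0.5, -0.7, -0.9]
opening: 0.408
shift mm [-16.7  14.2  28.7] turn deg [ 0.16  0.04 14.75] | pos [0.4319 0.0126 0.3286] x [-0.255  0.967 -0.001] z [ 0.003 -0.    -1.   ] q [-0.126 -0.145  0.11   1.824  0.    -0.384] F [ 0.5 -0.7 -0.9] op 34.9 t 11.63
```

View pics/side10.png

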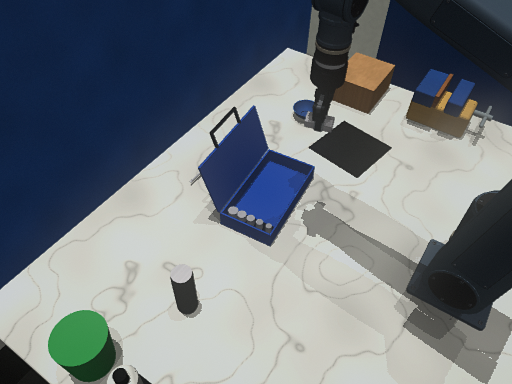

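The drift is in the jaws at (320,125), and the case is empty with its lid still open. I'll align with the arm's plane and pitch the tool outward so the far end faces the top camera.

```bash
python3 -m handwheel '[-0.002,0.006,0,0,0,4.4,0.02, -0.005,0.012,0,0,0,8.8,0.02, -0.008,0.018,0,0,0,13.2,0.02, -0.010,0.024,0,0,0,17.6,0.02, -0.012,0.03,0,0,0,22,0.02]' 60; python3 -m handwheel '[0,0,0,-7,0,0,0.02, 0,0,0,-14,0,0,0.02, 0,0,0,-21,0,0,0.02, 0,0,0,-28,0,0,0.02, 0,0,0,-35,0,0,0.02]' 60; python3 - <<'E'
from h import *
from station import robot
s=robot.get_state();delta(s,[.47,0.0,.35],down(np.radians(90)))
E
```

```text
t: 12.15
tool_pos: [0.4643, 0.0089, 0.3249]
orientation: [0.752, 0.659, -0.001, -0.001]
force: [0.2, 0.4, -1.3]
opening: 0.405
t: 12.57
tool_pos: [0.4644, 0.009, 0.3257]
orientation: [0.715, 0.63, 0.2, 0.227]
force: [-0.6, 0.6, -0.3]
opening: 0.408
shift mm [ -8.2  19.5 -16. ] turn deg [35.17  2.22 -7.06] | pos [0.4644 0.009  0.3257] x [0.127 0.992 0.   ] z [ 0.572 -0.073 -0.817] q [-1.240e-01 -7.470e-01 -4.540e-01  1.249e+00 -1.000e-03  3.000e-03] F [-0.6  0.6 -0.3] op 34.9 t 12.57
```

```bash
python3 -m handwheel '[0,0.0147,0.0104,-7,0,0,0.02, 0,0.0294,0.0208,-14,0,0,0.02, 0,0.0441,0.0312,-21,0,0,0.02, 0,0.0588,0.0416,-28,0,0,0.02, 0,0.0735,0.052,-35,0,0,0.02]' 60; python3 - <<'E'
from h import *
from station import robot
s=robot.get_state();delta(s,[.47,0.0,.35])
for n in("side","top"):
    im=robot.get_image(n);cv2.imwrite(f"pics/{n}11.png",im["pixels"][...,::-1])
    if n=="top":
        p=proj(im,s["tool_pos"])[0].astype(int);print(p);cv2.imwrite("pics/top11z.png",cv2.resize(im["pixels"][p[1]-40:p[1]+40,p[0]-40:p[0]+40,::-1],None,fx=7,fy=7,interpolation=cv2.INTER_CUBIC))
E
```

```text
t: 12.98
tool_pos: [0.578, 0.0013, 0.3244]
orientation: [0.624, 0.547, 0.367, 0.42]
force: [1.4, 0.5, -1.3]
opening: 0.41
shift mm [ -15.6  -16.8 -108.6] turn deg [0. 0. 0.] | pos [0.578  0.0013 0.3244] x [ 0.132  0.991 -0.002] z [ 0.917 -0.123 -0.378] q [-0.093 -0.988 -0.936  0.44  -0.037  0.013] F [ 1.4  0.5 -1.3] op 35.0 t 12.98
[272 192]
```

View pics/top11z.png

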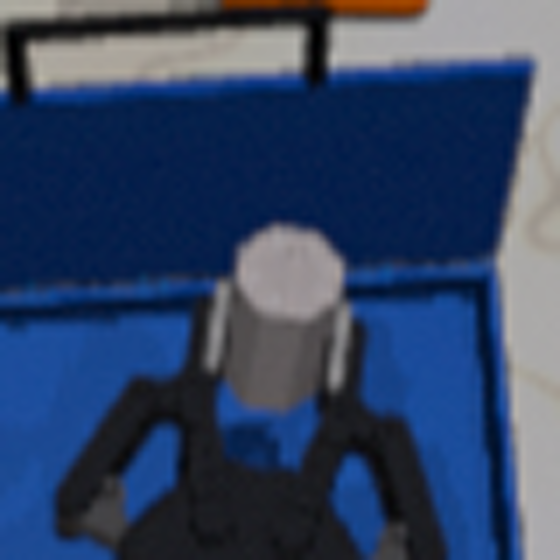

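View pics/side11.png

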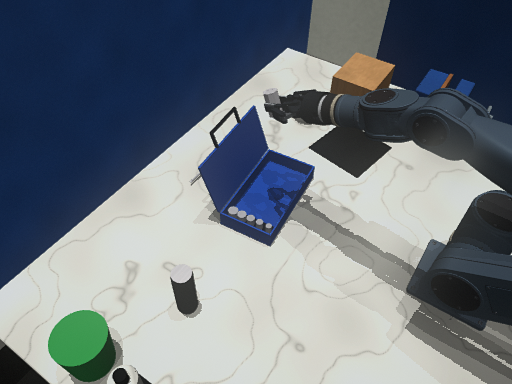

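The top close-up shows the far end face at (290,275) uniformly light with no hole, so the hole is probably in the other end. Joint 2 is close to its limit here, so before moving on I'll fit a quick arm model from the logged poses to choose a roomier place.

```bash
cat > kin.py <<'E'
import numpy as np
from scipy.optimize import least_squares
D=np.array([[-1.444,.049,.098,1.622,.1322,-.5075,.2302],[-1.133,-.269,-.192,1.649,.2291,-.3312,.2306],[-.658,-.392,-.334,1.629,.3205,-.1631,.2058],[-.13,-.235,-.323,1.483,.4189,.0127,.1512],[-.12,-.182,-.497,1.253,.4221,.0165,.0424],[-.113,-.181,-.359,1.387,.437,.0179,.1098],[-.078,.05,.07,1.595,.5245,.0261,.2153],[-.043,.443,.579,1.707,.6648,.0391,.2366],[-.038,.517,.666,1.72,.689,.0413,.2299],[-.049,.43,.722,1.859,.6422,.0351,.3145],[-.146,-.137,.09,1.796,.4386,.0031,.3151],[-.041,.189,-.184,1.194,.5539,.0443,.0137],[-.126,-.145,.11,1.824,.4319,.0126,.3286],[-.124,-.747,-.454,1.249,.4644,.009,.3257],[-.093,-.988,-.936,.44,.578,.0013,.3244]])
q=D[:,:4];X=D[:,4:]
def fk(p,q):
    r0,h,A,al,B,be,L,o=p;q1,q2,q3,q4=q.T;P=q2-q3+q4
    r=r0+A*np.sin(q2+al)+B*np.cos(q2-q3+be)+L*np.cos(P);z=h+A*np.cos(q2+al)-B*np.sin(q2-q3+be)-L*np.sin(P)
    return np.stack([r*np.cos(q1)-o*np.sin(q1),r*np.sin(q1)+o*np.cos(q1),z],1)
s=least_squares(lambda p:(fk(p,q)-X).ravel(),[.0,.2,.35,0,.3,0,.2,.06]);par=s.x
lo=np.array([-2.91,-.99,-1.21,-2.12]);hi=np.array([2.91,1.94,1.42,2.29])
def ik(pos,pitch,q0):
    f=lambda q:np.r_[fk(par,q[None])[0]-pos,.3*(q[1]-q[2]+q[3]-pitch)]
    t=least_squares(f,np.clip(q0,lo+.01,hi-.01),bounds=(lo,hi));return t.x,np.abs(t.fun).max()
if __name__=="__main__":
    print(par.round(4),np.abs(s.fun).max())
    for r in(.5,.55,.6,.65,.7,.75,.8):
        for z in(.2,.25,.3,.35,.4,.5):
            a,e=ik([r,0,z],0.,q[-1]);print(r,z,a.round(2),round(e,4)) if e<.002 else None
E
python3 kin.py
```

```text
[-2.000e-04  2.249e-01  3.882e-01  1.000e-04  5.045e-01 -4.370e-02
  4.292e-01  6.620e-02] 0.011146624719055458
0.65 0.2 [-0.1  -0.22 -1.19 -0.97] 0.0
0.65 0.25 [-0.1  -0.45 -1.19 -0.74] 0.0
0.65 0.3 [-0.1  -0.62 -1.16 -0.54] 0.0
0.65 0.35 [-0.1  -0.73 -1.11 -0.37] 0.0
0.65 0.4 [-0.1  -0.8  -1.03 -0.24] 0.0
0.65 0.5 [-0.1  -0.83 -0.85 -0.02] 0.0
0.7 0.2 [-0.09 -0.06 -1.06 -1.  ] 0.0
0.7 0.25 [-0.09 -0.24 -1.06 -0.81] 0.0
0.7 0.3 [-0.09 -0.4  -1.04 -0.64] 0.0
0.7 0.35 [-0.09 -0.51 -0.99 -0.48] 0.0
0.7 0.4 [-0.09 -0.58 -0.93 -0.34] 0.0
0.7 0.5 [-0.09 -0.65 -0.76 -0.11] 0.0
0.75 0.2 [-0.09  0.07 -0.93 -1.  ] 0.0
0.75 0.25 [-0.09 -0.09 -0.93 -0.84] 0.0
0.75 0.3 [-0.09 -0.22 -0.91 -0.69] 0.0
0.75 0.35 [-0.09 -0.33 -0.87 -0.55] 0.0
0.75 0.4 [-0.09 -0.4  -0.82 -0.41] 0.0
0.75 0.5 [-0.09 -0.49 -0.67 -0.18] 0.0
0.8 0.2 [-0.08  0.18 -0.8  -0.98] 0.0
0.8 0.25 [-0.08  0.05 -0.8  -0.85] 0.0
0.8 0.3 [-0.08 -0.07 -0.78 -0.71] 0.0
0.8 0.35 [-0.08 -0.17 -0.75 -0.58] 0.0
0.8 0.4 [-0.08 -0.25 -0.7  -0.45] 0.0
0.8 0.5 [-0.08 -0.34 -0.56 -0.23] 0.0
```

```bash
cat >> h.py <<'E'
def hor(psi,roll=0.):
    z=np.array([np.cos(psi),np.sin(psi),0]);x=np.array([-np.sin(psi),np.cos(psi),0]);return Rn.from_matrix(np.stack([x,np.cross(z,x),z],1))*Rn.from_rotvec([0,0,roll])
E
python3 - <<'E'
from h import *
from station import robot
s=robot.get_state();delta(s,[.70,-.10,.40],hor(np.radians(-13.5)))
E
```

```text
shift mm [-84.7 140.5  88.3] turn deg [-23.62  -5.81   1.4 ] | pos [0.5751 0.0017 0.3065] x [ 0.132  0.991 -0.003] z [ 0.908 -0.122 -0.401] q [-0.093 -0.986 -0.952  0.447 -0.037  0.013] F [-1.3  0.2 -7. ] op 34.6 t 13.08
```

```bash
python3 -m handwheel '[-0.0085,0.014,0.0088,-2.4,-0.6,0.1,0.02, -0.017,0.028,0.0177,-4.7,-1.2,0.3,0.02, -0.0255,0.042,0.0265,-7.1,-1.7,0.4,0.02, -0.034,0.056,0.0353,-9.4,-2.3,0.6,0.02, -0.0425,0.07,0.044,-11.8,-2.9,0.7,0.02]' 60; python3 - <<'E'
from h import *
from station import robot
s=robot.get_state();delta(s,[.70,-.10,.40],hor(np.radians(-13.5)))
E
```

```text
t: 13.5
tool_pos: [0.6388, -0.0504, 0.3778]
orientation: [0.59, 0.492, 0.408, 0.494]
force: [0.5, -0.1, -0.3]
opening: 0.407
shift mm [-37.6  34.2  64.2] turn deg [-10.35  -2.85   0.53] | pos [ 0.6388 -0.0504  0.3778] x [ 0.184  0.983 -0.005] z [ 0.967 -0.182 -0.18 ] q [-0.181 -0.838 -0.941  0.078 -0.006 -0.004] F [ 0.5 -0.1 -0.3] op 34.7 t 13.5
```

```bash
python3 -m handwheel '[-0.0075,0.0068,0.0128,-2.1,-0.6,0.1,0.02, -0.015,0.0137,0.0257,-4.1,-1.1,0.2,0.02, -0.0226,0.0205,0.0385,-6.2,-1.7,0.3,0.02, -0.03,0.0274,0.0514,-8.3,-2.3,0.4,0.02, -0.0376,0.0342,0.0642,-10.3,-2.8,0.5,0.02]' 60; python3 -m handwheel '[0,0,0,0,0,0,0.02,0,0,0,0,0,0,0.02,0,0,0,0,0,0,0.02,0,0,0,0,0,0,0.02,0,0,0,0,0,0,0.02]' 60; python3 - <<'E'
from h import *
from station import robot
s=robot.get_state();delta(s,[.70,-.10,.40],hor(np.radians(-13.5)))
im=robot.get_image("top");p=proj(im,s["tool_pos"])[0].astype(int);print(p);cv2.imwrite("pics/top12z.png",cv2.resize(im["pixels"][p[1]-40:p[1]+40,p[0]-40:p[0]+40,::-1],None,fx=7,fy=7,interpolation=cv2.INTER_CUBIC))
E
```

```text
t: 13.92
tool_pos: [0.7005, -0.1001, 0.399]
orientation: [0.555, 0.439, 0.437, 0.555]
force: [-0.3, -0.1, -1.5]
opening: 0.404
t: 14.33
tool_pos: [0.6993, -0.0991, 0.4003]
orientation: [0.555, 0.439, 0.438, 0.555]
force: [-0.2, 0.3, -0.9]
opening: 0.405
shift mm [-0.7 -0.3  0.9] turn deg [-0.01 -0.11  0.04] | pos [ 0.6993 -0.0991  0.4003] x [ 0.232  0.973 -0.001] z [ 0.973 -0.232 -0.   ] q [-0.237 -0.563 -0.916 -0.352  0.003 -0.001] F [-0.2  0.3 -0.9] op 34.5 t 14.33
[318 136]
```

View pics/top12z.png

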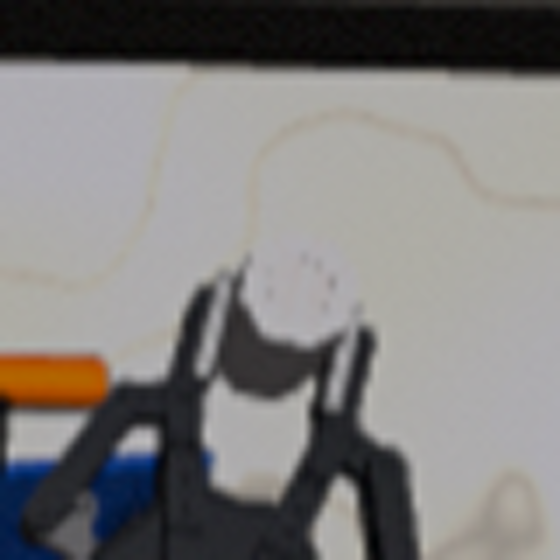

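The upper face at (300,290) looks uniformly light with a faint dotted ring (263-335). I'll check the depth across the face before deciding.

```bash
python3 - <<'E'
from h import *
from station import robot
s=robot.get_state()
im=robot.get_image("top");P=cloud(im);r=Rn.from_quat(s["orientation"])
g=s["tool_pos"]-.021*r.apply([0,0,1]);print("grasp",g)
c=proj(im,g+[0,0,.032])[0];print(c)
u0,v0=np.round(c).astype(int);print((P[v0-9:v0+10,u0-9:u0+10,2]*1000).round(0).astype(int))
E
```

```text
grasp [ 0.67881002 -0.09425214  0.40022128]
[319.17070712 141.01621497]
[[   0   -5    2  433  433  435  432  437  435  435  435  431  434  434
   434  435  433  434   -2]
 [  -2   -2    2  432  433  434  436  433  434  432  434  435  434  433
   435  438  433  431    2]
 [ 412    4  419  432  433  433  433  433  434  433  432  432  431  433
   434  433  433  436  435]
 [ 412  411  422  434  435  436  432  435  433  432  435  434  434  434
   432  434  436  434  435]
 [ 411  410  434  432  434  433  434  434  436  434  436  434  436  433
  1210  434  434  434  433]
 [ 408  411  434  434  433  435  432  438  435  433  434  431  432  433
   436  434  433  436  433]
 [ 413  421  434  432  434  434  433  432  433  434  435  435  436  433
   436  433  434  433  434]
 [ 412  423  429  433  435  435  433  433  432  431  433  433  434  432
   434  431  433  432  432]
 [ 412  419  424  433  432  435  436  431  435  435  437  435  437  436
   433  433  435  435  411]
 [ 409  414  420  427  435  434  431  434  436  434  436  434  431  433
   431  434  434  433  410]
 [ 405  410  417  424  430  
[... 172 characters left out ...]
 [ 398  404  410  415  419  426  429  433  430  433  435  434  431  434
   428  423  411  411  410]
 [ 391  398  407  411  417  418  420  425  428  426  430  430  427  424
   414  409  413  411  411]
 [ 388  396  403  409  414  415  419  419  418  422  423  423  417  411
   404  409  411  410  408]
 [ 385  390  397  406  405  410  408  408  412  416  418  412  405  397
   401  411  413  413  406]
 [ 380  385  394  398  398  400  404  403  402  407  404  400  391  386
   404  410  411  412  409]
 [ 375  384  386  390  392  392  394  395  398  403  393  387  377  394
   407  412  411  408  408]
 [ 369  377  380  381  383  386  385  390  390  389  382  374   -4  395
   411  411  410  408  410]]
```

The upper face is flat at z = 434 mm everywhere, so this end is solid and the hole is at the lower end. I'll roll half a turn about the tool axis, in the direction that keeps joint 6 within its range.

```bash
for i in 1 2 3 4; do python3 -m handwheel '[0,0,0,0,0,-7,0.02, 0,0,0,0,0,-14,0.02, 0,0,0,0,0,-21,0.02, 0,0,0,0,0,-28,0.02, 0,0,0,0,0,-35,0.02]' 60; done; python3 - <<'E'
from h import *
from station import robot
s=robot.get_state();delta(s,[.70,-.10,.40],hor(np.radians(-13.5),np.radians(-179)))
E
```

```text
t: 14.85
tool_pos: [0.6993, -0.0993, 0.3993]
orientation: [0.396, 0.586, 0.249, 0.662]
force: [0.5, 0.6, -1.5]
opening: 0.404
t: 15.27
tool_pos: [0.6993, -0.0993, 0.3993]
orientation: [0.201, 0.678, 0.038, 0.706]
force: [0.1, -0.5, -1.0]
opening: 0.406
t: 15.68
tool_pos: [0.6993, -0.0993, 0.3993]
orientation: [-0.012, 0.707, -0.176, 0.685]
force: [0.2, -0.5, -1.0]
opening: 0.406
t: 16.1
tool_pos: [0.6993, -0.0993, 0.3993]
orientation: [-0.224, 0.671, -0.373, 0.6]
force: [-0.2, 0.1, -0.7]
opening: 0.407
shift mm [-0.1 -0.9  0.9] turn deg [  0.09   0.06 -38.61] | pos [ 0.6993 -0.0993  0.3993] x [-0.179 -0.749 -0.638] z [ 0.973 -0.232 -0.001] q [-0.237 -0.563 -0.916 -0.353  0.003 -2.45 ] F [-0.2  0.1 -0.7] op 34.8 t 16.1
```

```bash
python3 -m handwheel '[0,0,0,0,0,-7,0.02, 0,0,0,0,0,-14,0.02, 0,0,0,0,0,-21,0.02, 0,0,0,0,0,-28,0.02, 0,0,0,0,0,-33.5,0.02]' 60; python3 -m handwheel '[0,0,0,0,0,-2,0.02, 0,0,0,0,0,-4,0.02, 0,0,0,0,0,-5,0.02, 0,0,0,0,0,-5,0.02, 0,0,0,0,0,-5,0.02]' 60; python3 - <<'E'
from h import *
from station import robot
s=robot.get_state();delta(s,[.70,-.10,.40],hor(np.radians(-13.5),np.radians(-180)))
r=Rn.from_quat(s["orientation"]);print("tool y",r.apply([0,1,0]))
im=robot.get_image("top");P=cloud(im)
g=s["tool_pos"]-.021*r.apply([0,0,1])
c=proj(im,g+[0,0,.032])[0];u0,v0=np.round(c).astype(int);print(c);print((P[v0-11:v0+10,u0-9:u0+10,2]*1000).round(0).astype(int))
cv2.imwrite("pics/top13z.png",cv2.resize(im["pixels"][v0-40:v0+40,u0-40:u0+40,::-1],None,fx=7,fy=7,interpolation=cv2.INTER_CUBIC))
im=robot.get_image("side");cv2.imwrite("pics/side13.png",im["pixels"][...,::-1]);np.savez("pics/side13.npz",**im)
E
```

```text
t: 16.52
tool_pos: [0.6993, -0.0993, 0.3993]
orientation: [-0.408, 0.578, -0.53, 0.467]
force: [-0.6, -0.8, -1.3]
opening: 0.408
t: 16.93
tool_pos: [0.6994, -0.0995, 0.3991]
orientation: [-0.431, 0.561, -0.549, 0.445]
force: [-0.1, 0.6, -1.5]
opening: 0.409
shift mm [ 0.4 -0.9  0.7] turn deg [ 0.08  0.08 -1.5 ] | pos [ 0.6994 -0.0995  0.3991] x [-0.232 -0.972 -0.026] z [ 0.973 -0.232 -0.001] q [-2.380e-01 -5.620e-01 -9.160e-01 -3.530e-01  3.000e-03 -3.115e+00] F [-0.1  0.6 -1.5] op 35.0 t 16.93
tool y [ 0.00476535  0.02572788 -0.99965763]
[319.22708673 141.11347059]
[[   0   -4    1    2    0   -1   -2  428  430  431  428  430  431  429
    -2    0    1    2   -3]
 [  -2   -1    2   -2   -4   -2  430  429  431  430  427  429  429  429
   431  427    3    2   -5]
 [  -2    1   -1   -2  431  429  430  428  429  428  427  430  427  426
   428  428  426    0    0]
 [   2    0    1  422  430  429  431  429  429  426  427  425  427  429
   427  428  427  428    1]
 [ 410   -2   -4  430  431  429  431  430  420  418  421  422  421  426
   428  429  428  429    0]
 [ 411  409  415  430  429 
[... 873 characters left out ...]
 [ 395  400  409  412  419  425  429  430  430  429  426  427  430  430
   429  425  415  410  408]
 [ 391  397  403  409  416  420  421  422  425  426  427  430  429  427
   421  413  408  409  410]
 [ 388  393  402  406  413  412 1210  419  419  420  422  423  422  413
   407  412  410  409  410]
 [ 385  389  394  401  402  408  408  409  413  414  414  416  408  401
   397  408  409  410  405]
 [ 379  386  392  397  399  398  401  403  407  408  410  401  393  382
   402  408 1210  410  406]
 [ 377  380  386  388  390  394  394  397  397  400  394  387  376  389
   408  411  408  409  407]
 [ 371  380  381  384  383  384  386  391  394  388  380  369   -1  396
   410  409  410  409  407]]
```

View pics/top13z.png

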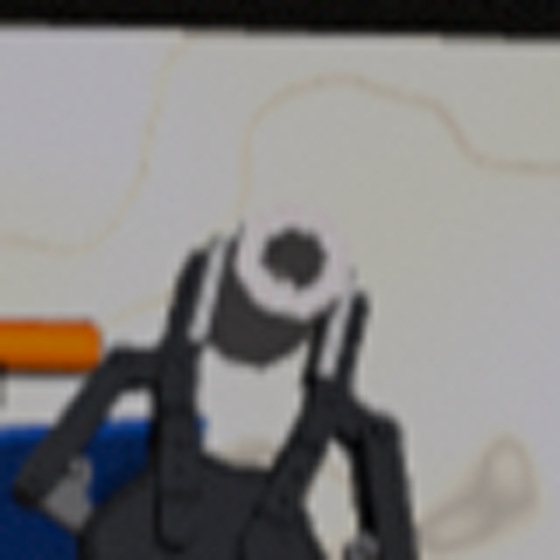

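View pics/side13.png

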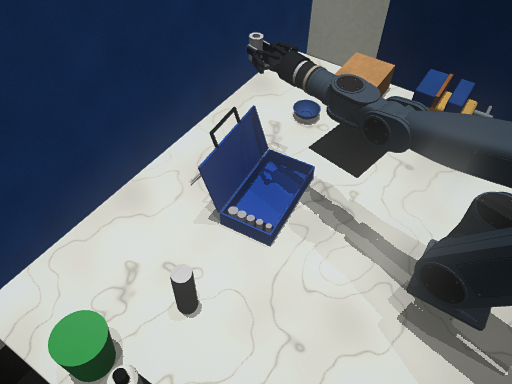

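The hole now faces up: in the top close-up it is a dark disc at (293,257), with depth falling up to about 45 mm inside it. In the side view the hole shows at (256,36) and the lid is still open. Next, the tilt, from a plane fit on the rim.

```bash
python3 - <<'E'
from h import *
from station import robot
s=robot.get_state();r=Rn.from_quat(s["orientation"]);g=s["tool_pos"]-.021*r.apply([0,0,1])
for n in("top","side","top","side","top","side"):
    im=robot.get_image(n);P=cloud(im);px=im["pixels"].astype(int)
    Q=P[(np.linalg.norm(P[...,:2]-g[:2],axis=-1)<.0165)&(np.linalg.norm(P[...,:2]-g[:2],axis=-1)>.0105)&(P[...,2]>.42)&(P[...,2]<.445)]
    c=Q.mean(0)
    A=np.c_[Q[:,:2]-c[:2],np.ones(len(Q))]
    for _ in range(4):
        k=np.linalg.lstsq(A,Q[:,2],rcond=None)[0];e=Q[:,2]-A@k;m=abs(e)<3*max(np.median(abs(e)),.0008);A=A[m];Q=Q[m]
    print(n,len(Q),c.round(4),"slope deg x,y",np.degrees(-k[:2]).round(2),"res",e.std().round(4))
s=robot.get_state();print(s["t"],s["q"].round(3),s["dq"].round(3))
E
```

```text
top 31 [ 0.6823 -0.0954  0.4275] slope deg x,y [-6.09  0.39] res 0.0012
side 30 [ 0.6817 -0.0912  0.427 ] slope deg x,y [-3.92  5.  ] res 0.0021
top 30 [ 0.6816 -0.0947  0.4274] slope deg x,y [-6.68  2.28] res 0.0015
side 31 [ 0.6812 -0.0887  0.4261] slope deg x,y [-2.32  0.57] res 0.0034
top 31 [ 0.6819 -0.0957  0.4273] slope deg x,y [0.78 2.45] res 0.0011
side 29 [ 0.6809 -0.0915  0.4267] slope deg x,y [-2.48  3.22] res 0.0025
17.3333 [-2.380e-01 -5.610e-01 -9.160e-01 -3.530e-01  3.000e-03 -3.116e+00] [ 0.001  0.001 -0.001  0.001  0.     0.002]
```

```bash
python3 - <<'E'
from h import *
from station import robot
s=robot.get_state();r=Rn.from_quat(s["orientation"]);tz=r.apply([0,0,1]);g=s["tool_pos"]-.011*tz
for n in("top","side"):
  ims=[robot.get_image(n) for _ in range(5)]
  im=dict(ims[0]);im["depth"]=np.median([i["depth"] for i in ims],0);P=cloud(im)
  d=np.linalg.norm(P[...,:2]-g[:2],axis=-1);F=P[(d<.024)&(P[...,2]>.42)&(P[...,2]<.445)]
  ctr=cv2.minEnclosingCircle((F[:,:2]*1000).astype(np.float32));print(n,"face circle mm",ctr,"tool grasp",g[:2])
  c=np.array(ctr[0])/1000;d=np.linalg.norm(P[...,:2]-c,axis=-1)
  Q=P[(d<.016)&(d>.0115)&(P[...,2]>.42)&(P[...,2]<.445)]
  A=np.c_[Q[:,:2]-c,np.ones(len(Q))]
  for _ in range(4):
    k=np.linalg.lstsq(A,Q[:,2],rcond=None)[0];e=Q[:,2]-A@k;m=abs(e)<3*max(np.median(abs(e)),.0008);A=A[m];Q=Q[m]
  cov=np.sqrt(np.diag(np.linalg.inv(A.T@A)))*e.std()
  print(n,len(Q),k[2].round(4),"normal tilt deg x,y",np.degrees(-k[:2]).round(2),"+-",np.degrees(cov[:2]).round(2),"res",e.std().round(4))
print(robot.get_state()["t"])
E
```

```text
top face circle mm ((688.9349365234375, -97.89024353027344), 19.37117576599121) tool grasp [ 0.688809   -0.09704464]
top 74 0.4285 normal tilt deg x,y [-0.92 -1.63] +- [0.47 0.47] res 0.0007
side face circle mm ((687.9024047851562, -96.11133575439453), 19.028583526611328) tool grasp [ 0.688809   -0.09704464]
side 30 0.4285 normal tilt deg x,y [ 2.44 -4.1 ] +- [1.37 1.31] res 0.0012
17.8333
```

The hole axis is within about 1.5-2° of vertical, which is the joint 6 roll margin I left. Last checks: lid angle, bystanders, stillness.

```bash
python3 -m handwheel '[0,0,0,0,0,0,0.02,0,0,0,0,0,0,0.02,0,0,0,0,0,0,0.02,0,0,0,0,0,0,0.02,0,0,0,0,0,0,0.02]' 60; python3 - <<'E'
from h import *
from station import robot
im=robot.get_image("side");P=cloud(im);px=im["pixels"].astype(int);B=np.stack([EX,EY,[0,0,1]],1)
L=(P-HINGE)@B;blue=(px[...,2]>px[...,0]+40)
m=blue&(L[...,2]>.03)&(L[...,2]<.14)&(L[...,0]>-.02)&(L[...,0]<.1)&(abs(L[...,1])<.13)
Q=L[m];k=np.polyfit(Q[:,2],Q[:,0],1);print("lid angle",np.pi/2+np.arctan(k[0]),m.sum())
a=np.load("pics/side0.npz")["pixels"].astype(int)
for n,(x0,x1,y0,y1) in dict(can=(165,205,258,318),bowl=(288,326,95,128),mat=(300,395,120,180),sockets_driver=(185,200,160,190)).items():
    print(n,np.abs(px[y0:y1,x0:x1]-a[y0:y1,x0:x1]).mean())
t=robot.get_image("top");b=np.load("pics/top0.npz")["pixels"].astype(int)
print("driver top",np.abs(t["pixels"][143:160,230:298].astype(int)-b[143:160,230:298]).mean())
cv2.imwrite("pics/top14.png",t["pixels"][...,::-1])
s=robot.get_state();delta(s,s["tool_pos"]);print(s["dq"].round(4))
E
```

```text
t: 18.25
tool_pos: [0.6995, -0.0996, 0.3987]
orientation: [-0.431, 0.561, -0.549, 0.445]
force: [-0.3, 0.1, -1.6]
opening: 0.405
lid angle 1.899067943923555 1998
can 19.75236111111111
bowl 22.71318447634237
mat 32.772456140350876
sockets_driver 23.888148148148147
driver top 32.062572087658594
shift mm [0. 0. 0.] turn deg [0. 0. 0.] | pos [ 0.6995 -0.0996  0.3987] x [-0.232 -0.972 -0.026] z [ 0.973 -0.232 -0.002] q [-2.380e-01 -5.610e-01 -9.160e-01 -3.530e-01  3.000e-03 -3.116e+00] F [-0.5 -0.3  0.2] op 34.5 t 18.35
[-0.001   0.001  -0.0006 -0.0009  0.0005  0.0009]
```

View pics/top14.png

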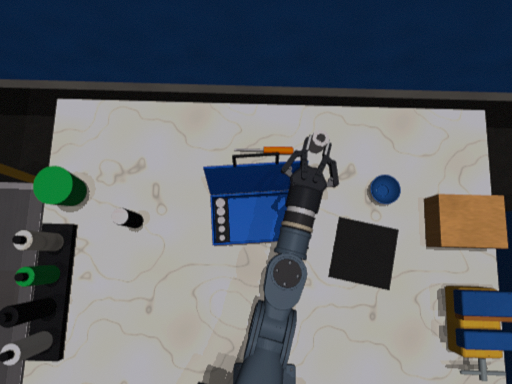

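The lid reads 1.899 rad, against its stop. In the top view the bowl (385,189), can (128,217), driver (265,151) and mat are where they were, and the drift's hole is at (319,140), clear of everything. The raw pixel differences of 20-33 looked large, but nothing has visibly shifted, so they look like a change in image brightness. Handing in.

```bash
python3 - <<'E'
from station import robot
print(robot.close_job())
E
```

```text
the job is handed in; nothing more can be done
None
```

The lid is open against its stop, and the drift is out of the case and held still with its blind hole facing up. I handed the job in at about 18.4 s of the 67 s.

- **Lid:** I swung it open by the handle and let go just short of the stop. It measured 1.899 rad at the end.
- **Finding the hole:** I gripped the drift across its upright flats and turned the first end up to the top camera. That end was flat to within depth noise, so it was solid. I then rolled the tool half a turn.
- **Final check:** The upper face now shows a dark central hole, with depth readings up to about 45 mm below the rim. The drift's lower end is about 37 cm above the bench, and it touches only the fingers, gripped at 60 N.

**Checks that were not clean:**
- **Tilt:** The hole leans about 1.5° from vertical, because I stopped short of joint 6's limit. The top camera's plane fit agrees (about 2°). The side camera's fit, from only 30 noisy points, read nearly 5°.
- **Bystanders:** The raw pixel comparison of the bystanders showed differences of 20–33 grey levels, so it could not confirm they had stayed put. By eye in the top view, the bowl, can, driver and mat are where they were.
- **Joint 2:** It came close to its limit (-0.988 of -0.99 rad) during the first turn, and I moved it away.

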